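# Fit the trimming chuck on the splined wheel spindle and bolt it

## Task

Lift the splined trimming chuck off its plaster bat and push it down over the braked spindle of the green fettling wheel, rocking it round gently until the teeth mesh, and ease it down fully home; never force, knock or drop it, the teeth chip. Then slide the red-tabbed bolt all the way in over the chuck's blue flange, let go, and leave the dish, the tin and the scraper where they are.

Things in the scene. Friction and masses are not known exactly. Their poses are not given: they have to be found in the camera images.
- chuck: Loose trimming chuck, about 0.45 kg, upright on a 16 mm thick plaster bat. Origin: centre of its underside, z up. From below: aluminium sleeve 74 mm diameter, 38 mm tall; blue flange 100 mm diameter, 8 mm thick (38 to 46 mm up); on it the hexagon boss to grip. Four bore teeth, at 0, 90, 180, 270 degrees from its x axis.
- chuck_boss (a point): On the chuck's axis, 68 mm above its underside, inside the aluminium hexagon boss: 40 mm across flats, 46 to 82 mm above the underside. The flats face along the chuck's x axis and every 60 degrees from it. Axes as the chuck's.
- chuck_mouth (a point): Centre of the bore's open mouth, at the chuck's underside. The bore is blind, 38 mm deep, 57 mm diameter; its four straight brass teeth are 16 mm wide, run its full depth, and their tips lie on a 40 mm circle. Axes as the chuck's.
- wheel: Fixed green drive box of the fettling wheel, 180 mm along its x, from -85 to +175 mm along its y. Origin: on the table right under the spindle axis, z up. The bolt runs along its +y side. The upright spindle is braked: it does not turn under less than about 4 N m. Forcing chips the teeth: over 90 N, all chuck-wheel contacts added; a steady 10 N push is safe.
- spindle_seat (a point): Centre of the flat shoulder, 60 mm above the table, on the spindle axis: when the chuck is home its origin is here. Shares the wheel's axes, not the spindle's turn. If the teeth do not match, the chuck rests on the spindle's tooth tops, its origin 18 mm above the seat. When they match, it slides down freely, with about 2 degrees of play each way.
- spindle_tip (a point): Top of the steel spindle, 32 mm above spindle_seat. The lowest 18 mm carry four straight teeth, 15.6 mm wide, reaching a 52 mm circle, at an angle about the axis that is not measured (repeats every 90 degrees). Above them a plain nose, 37.6 mm diameter, its last 5 mm tapered to 26 mm.
- bolt_tab (a point): In the red upright tab of the bolt, 139 mm above the table. The tab is 12 mm thick along the wheel's x, 24 mm along its y, 34 mm tall (118 to 152 mm above the table), standing on the flat steel bolt. Pinch it across the wheel's x. Drawn back, it is 120 mm from the spindle axis along the wheel's +y.
- bolt (a joint): Travel of the bolt towards the spindle (the wheel's -y), m: 0 drawn back, 0.032 fully in at its stop. Friction about 2.5 N; stays where left. Fully in, its 24 mm wide tongue, underside 110 mm above the table, covers the outer 14 mm of a seated chuck's flange (top then at 106 mm). A chuck that is not home blocks it.
- dish: Fragile unfired cream oval dish with scalloped rim, about 140 by 200 mm and 27 mm high, on its own plaster bat. Leave alone. Origin: centre of its underside.
- tin: Round tin, 68 mm diameter, 85 mm tall, upright. Leave alone. Origin: centre of its underside.
- scraper: Scraper with handle, 200 mm long, lying on the table. Leave alone. Origin: below its middle.
There are look-alikes about, which are no part of the job. Leave any pink look-alike of the chuck alone.

How it is judged (in metres and radians):
On the way, in this order (a step that is already met when the one before it is completed fails the run):
1. the chuck is meshed and fully home on the spindle (z of chuck in the frame of spindle_seat below 0.003 m and horizontal distance between chuck and spindle_seat below 0.004 m and angle between chuck's own z axis and vertical below 0.06 rad), for 0.2 s.
2. the bolt is slid in over the flange (value of joint bolt above 0.027 m), for 0.2 s.
At the end, for the whole second after the job is handed in: The chuck sits on the spindle, its origin within 3 mm in height and 4 mm sideways of the seat, upright within 3 degrees and at rest; the bolt is in by more than 27 mm (all of step 1 and value of joint bolt above 0.027 m and linear speed of chuck below 0.02 m/s); the robot touches nothing.
It fails at once if the chuck is forced or knocked: contact forces between it and the wheel add up to more than 90 N (contact force between chuck and wheel above 90 N).
It fails at once if the dish is disturbed (moved more than 15 mm) (distance of dish from where it was at the start of the episode above 0.015 m).
It fails at once if the tin is disturbed (moved more than 20 mm) (distance of tin from where it was at the start of the episode above 0.02 m).
It fails at once if the scraper is disturbed (moved more than 20 mm) (distance of scraper from where it was at the start of the episode above 0.02 m).
It also fails if it takes over 67 s, if anything falls off the work surface, if the arm or the gripper's body presses on something with over 40 N, if the wrist force passes 120 N, or if a joint passes its speed limit or range.

## Robot

A 6-joint arm with a two-finger parallel gripper is mounted at the origin on the work surface. World frame = base frame: x ahead of the robot, y to its left, z up, the work surface at z = 0. Lengths are in mm, angles in degrees, forces in N, time in s.
With the tool pointing down it reaches from about 300 to 850 mm from the base axis. Payload 4.2 kg.
Tool frame: the origin (TCP) lies at the very end of the fingers, on their centre line; the grasp point (between the pads) lies env.pinch_z behind it (env.pinch_z is the distance from the TCP to the grasp point, in mm); z points along the fingers, y is the line along which they close (so a half turn about z gives the same grasp; the last joint's range is limited). The gripper opens to 91 mm and grips with 3 to 60 N. Pads are 32 mm wide; open, the fingers measure 118 mm over their backs; the gripper's body (76 mm by 178 mm) begins 60 mm behind the grasp point.
Start: joints at [70.703, 18.312, 89.639, -0, 72.044, -1.146], TCP at [179.131, 546.402, 213.976] pointing down, gripper open.
Joint ranges: [-177.97, 177.97], [-48.28, 115.42], [12.27, 149.76], [-77.06, 257.06], [2.81, 150.46], [-146.56, 146.56]. Speed limits (degrees/s): [147.25, 147.25, 180, 180, 180, 180].

## Interface

Orientations are given as [roll, pitch, yaw] about the fixed x, y, z axes, in that order (R = Rz(yaw) Ry(pitch) Rx(roll)).
In Python, from workcell import state, vision, job_done, env gives the robot as it stands.
- The arm moves only by the tool servo_tool, never from a script. Its argument "rows" is a list of rows, each a list of 5 numbers: the shift along the tool's x, y, z scaled (see below), then the turn about the tool's z scaled (see below), then the opening, from 0 (shut) to 1 (fully open). A call has 1 to 20 rows; each row is the pose to reach, as a shift and turn from the pose commanded when the call began, along the tool's axes at that moment; what a row does not reach only later rows make up. The controller multiplies each number of a shift by 200 mm and each number of a turn by 90 degrees. A row lasts 1/12 s, in which the tool goes at most 41.7 mm and 7.16 degrees, less where a joint would pass 70% of its speed; a pose out of reach is approached as far as the arm can. A call with a number of a shift or a turn outside -1 to 1 is refused whole. A call with a gripper value outside its range is refused whole. The fingers move at their own pace and stop on an object; "force" is the grip in N (left out, the last holds). Time passes only in rows, so rows that repeat a pose let the fingers close. It gives the time, the measured TCP pose, the force, the opening and the grip force at its end, in the units of the state.
- state(): the state, without advancing time (a new reading comes with each control period).
- vision.grab_frame(name): name is "scene" or "top" or "wrist"; returns the picture (400x640x3 uint8, red, green, blue); there is no depth.
- vision.camera_info(name): a dict with "vertical_fov" (degrees; the focal length in pixels is half the picture's height over the tangent of half this angle, whatever the lens; pixels are square), "cx", "cy" (the principal point, pixels), "T" (4x4, takes a point from camera to world coordinates). Camera axes: x right, y up, looking along -z (the intrinsics and any distortion apply to the point x, -y, -z); pixel columns grow to the right and rows downward; lengths in mm; the calibration is good to about 2 mm. A picture is of the moment at which its call begins: read the wrist's pose just before it. camera_info takes no time and is no camera call; for the wrist camera it gives the pose at the moment of the call.
- job_done(): hands the job in; it is judged then, once.
The state is a dict: "time_s": time; "qpos": joint angles; "qvel": joint speeds; "effort": joint torques, N m; "ee_pos": TCP position; "ee_rot": TCP orientation; "force": force on the tool from outside, world axes, zero at the start; "torque": the same for the moment, N m; "gripper_width": finger opening in mm; "gripper_force": force on a finger pad.
Only numpy, scipy, OpenCV 4.12 (cv2) and the standard library are available. Lean on these libraries where they do the work, as an engineer would, in place of code of your own. Each camera call takes 0.05 s, during which the arm holds its last target. There are 200 camera calls.

## Working session

There is one attempt and no reset: what is moved stays moved. The work goes in short steps, Python scripts to look and compute and a tool call to move; the robot and the scene stay as the last step left them, time stands still between calls to the robot, and variables do not carry over. Pictures are saved under pics/ and viewed, at most 10 in all, crops included, and the job is handed in when it is done.

Besides the shell and the picture viewer there is one more tool, called after "Emit:" as name(argument=value, ...) on one line, values as JSON. servo_tool: Moves the arm, as the interface text tells. Its arguments: {"type":"object","properties":{"rows":{"type":"array"},"force":{"type":"number"}},"required":["rows"]}

```bash
mkdir -p pics; ls
python3 - <<'E'
from workcell import state, vision, env
import cv2,numpy as np
print(env.pinch_z, state())
for n in ("scene","top"):
    i=vision.camera_info(n); print(n,{k:(np.round(v,3).tolist() if k=='T' else v) for k,v in i.items()})
    cv2.imwrite(f"pics/{n}0.png",vision.grab_frame(n)[:,:,::-1])
print(vision.camera_info("wrist"))
E
```

```text
pics
18.8 {'time_s': 0.0, 'qpos': array([ 7.07037292e+01,  1.83513173e+01,  8.97066669e+01,  4.88786949e-04,
        7.20427633e+01, -1.14650066e+00]), 'qvel': array([ 0.05318733, -0.08133621,  0.01339386,  0.00169686,  0.01782661,
       -0.01603005]), 'effort': array([-1.00711153e-03, -4.12445033e+01, -2.31978571e+01,  7.25135906e-02,
        4.58300533e-02, -1.51054160e-04]), 'ee_pos': array([178.94975758, 545.91589381, 213.12175219]), 'ee_rot': array([-1.79899282e+02, -2.48046212e-03,  1.61850077e+02]), 'force': array([ 0.40853116,  0.04909617, -0.82669899]), 'torque': array([ 0.00151144,  0.05247282, -0.05358794]), 'gripper_force': 0.0, 'gripper_width': 91.25094819980995}
scene {'vertical_fov': 42.70939406059739, 'cx': 322.52666095434233, 'cy': 198.80973343106612, 'T': [[0.731, -0.518, 0.443, 1164.053], [0.682, 0.563, -0.467, -622.041], [-0.007, 0.644, 0.765, 1180.223], [0.0, 0.0, 0.0, 1.0]]}
top {'vertical_fov': 54.84636847565875, 'cx': 318.15431194246736, 'cy': 199.9106020077362, 'T': [[0.01, 0.994, -0.109, 421.927], [-1.0, 0.011, 0.005, 16.227], [0.007, 0.108, 0.994, 1082.609], [0.0, 0.0, 0.0, 1.0]]}
{'vertical_fov': 62.65837774268198, 'cx': 321.52824430318395, 'cy': 197.87843921259366, 'T': array([[ 3.11968605e-01, -9.20597850e-01, -2.34893994e-01,
         1.12669908e+02],
       [ 9.50089652e-01,  3.01687251e-01,  7.94635462e-02,
         5.67525954e+02],
       [-2.28944649e-03, -2.47960485e-01,  9.68767442e-01,
         3.84517519e+02],
       [ 0.00000000e+00,  0.00000000e+00,  0.00000000e+00,
         1.00000000e+00]])}
```

View pics/scene0.png

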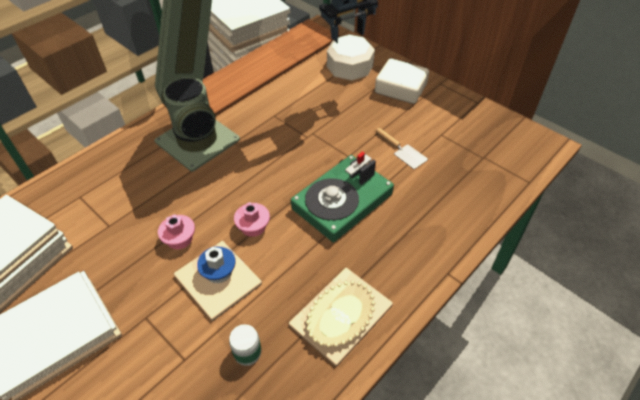

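View pics/top0.png

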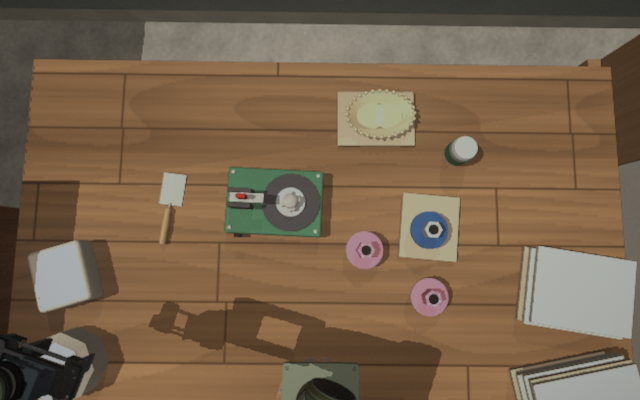

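The scene view shows the blue chuck on its bat at (216,262), the green wheel at (342,195), and the red tab at (361,158). In the top view they are at: chuck (430,230), spindle (291,203), red tab (241,197), dish (380,117), tin (462,151), and two pink decoys.

```bash
cat > h.py <<'E'
from workcell import state, vision, env
import cv2,numpy as np
def ray(i,uv):
    f=200/np.tan(np.radians(i['vertical_fov']/2)); T=np.array(i['T'])
    uv=np.atleast_2d(uv).astype(float)
    d=np.c_[(uv[:,0]-i['cx'])/f,-(uv[:,1]-i['cy'])/f,-np.ones(len(uv))]@T[:3,:3].T
    return T[:3,3],d
def onz(i,uv,z):
    o,d=ray(i,uv); return o+d*((z-o[2])/d[:,2])[:,None]
def proj(i,p):
    f=200/np.tan(np.radians(i['vertical_fov']/2)); T=np.array(i['T'])
    q=(np.atleast_2d(p)-T[:3,3])@T[:3,:3]
    return np.c_[i['cx']+f*q[:,0]/-q[:,2], i['cy']-f*q[:,1]/-q[:,2]]
def blob(m,k=0):
    c=sorted(cv2.findContours(m.astype(np.uint8),cv2.RETR_EXTERNAL,cv2.CHAIN_APPROX_NONE)[0],key=cv2.contourArea)[-1-k]
    return c[:,0,:]
def hsv(im): return cv2.cvtColor(im,cv2.COLOR_RGB2HSV).astype(int).transpose(2,0,1)
def circ(p):
    A=np.c_[2*p[:,:2],np.ones(len(p))];s=np.linalg.lstsq(A,(p[:,:2]**2).sum(1),rcond=None)[0]
    return s[:2],np.sqrt(s[2]+s[:2]@s[:2])
E
python3 - <<'E'
from h import *
for n in("top","scene"):
    i=vision.camera_info(n); im=cv2.imread(f"pics/{n}0.png")[:,:,::-1].copy(); h,s,v=hsv(im)
    b=blob((h>100)&(h<125)&(s>120)); print(n,"blue",circ(onz(i,cv2.convexHull(b)[:,0],62)))
    r=blob(((h<6)|(h>174))&(s>170)&(v>100)); print("red",r.mean(0),onz(i,[r.mean(0)],145))
    g=blob((h>60)&(h<90)&(s>90)&(v>40)); rc=cv2.minAreaRect(onz(i,g,60)[:,:2].astype(np.float32)); print("green",rc)
i=vision.camera_info("top"); print("spindle",onz(i,[[291,202]],90), "dish",onz(i,[[380,117]],20))
E
```

```text
top blue (array([ 457.20718893, -282.49714881]), np.float64(47.152963895797846))
red [240.  195.6] [[532.84650077 202.39317203 145.        ]]Traceback (most recent call last):
  File "<stdin>", line 6, in <module>
  File "h.py", line 15, in blob
    c=sorted(cv2.findContours(m.astype(np.uint8),cv2.RETR_EXTERNAL,cv2.CHAIN_APPROX_NONE)[0],key=cv2.contourArea)[-1-k]
      ~~~~~~~~~~~~~~~~~~~~~~~~~~~~~~~~~~~~~~~~~~~~~~~~~~~~~~~~~~~~~~~~~~~~~~~~~~~~~~~~~~~~~~~~~~~~~~~~~~~~~~~~~~~^^^^^^
IndexError: list index out of range
```

Emit:
servo_tool(rows=[[-0.95,-0.7,0,0.7,1],[-0.95,-0.7,0,0.7,1],[-0.95,-0.7,0,0.7,1],[-0.95,-0.7,0,0.7,1],[-0.95,-0.7,0,0.7,1],[-0.95,-0.7,0,0.7,1],[-0.95,-0.7,0,0.7,1],[-0.95,-0.7,0,0.7,1],[-0.95,-0.7,0,0.7,1]])

```text
time_s: 0.85
ee_pos: [316.4, 353.3, 213.7]
ee_rot: [-180.0, 0.0, 98.4]
force: [0.6, -0.4, -0.5]
gripper_width: 91.6
gripper_force: 0.0
```

Emit:
servo_tool(rows=[[-0.75,0.4,0,0,1],[-0.75,0.4,0,0,1],[-0.75,0.4,0,0,1],[-0.75,0.4,0,0,1],[-0.75,0.4,0,0,1]])

```text
time_s: 1.27
ee_pos: [421.3, 213.5, 213.7]
ee_rot: [179.9, 0.2, 98.5]
force: [0.4, -0.1, -0.7]
gripper_width: 91.5
gripper_force: 0.0
```

Emit:
servo_tool(rows=[[-0.75,0.4,0,0,1],[-0.75,0.4,0,0,1],[-0.75,0.4,0,0,1],[-0.75,0.4,0,0,1],[-0.75,0.4,0,0,1],[-0.75,0.4,0,0,1]])

```text
time_s: 1.77
ee_pos: [521.0, 80.9, 213.2]
ee_rot: [-179.9, -0.0, 98.6]
force: [0.1, 0.3, 0.2]
gripper_width: 91.4
gripper_force: 0.0
```

Run:
```python
from h import *
import pickle
s=state();print(s['time_s'],s['ee_pos'],s['ee_rot'],s['force'])
i=vision.camera_info("wrist"); im=vision.grab_frame("wrist"); cv2.imwrite("pics/w1.png",im[:,:,::-1]); pickle.dump((s,i,im),open("w1.pkl","wb"))
```

```text
1.7667 [521.01095092  80.89506488 213.21462955] [-1.79931200e+02 -1.52494717e-02  9.86307250e+01] [0.09992457 0.30837305 0.18463031]
```

View pics/w1.png

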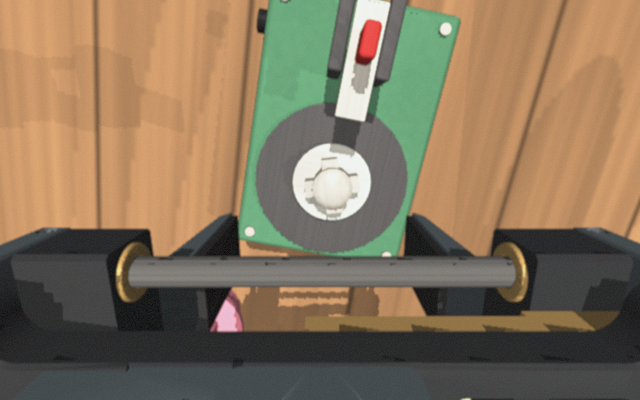

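The wrist view shows the spindle nose at about (332,188) with four teeth around it on the white shoulder, and the red tab at (370,40).

Run:
```python
from h import *
import pickle
s,i,im=pickle.load(open("w1.pkl","rb")); h,S,v=hsv(im)
m=(S<70)&(v>100); m[:130]=0; b=blob(m); c,r=circ(onz(i,cv2.convexHull(b)[:,0],60)); print("seat",c,r)
r_=blob(((h<6)|(h>174))&(S>150)&(v>80)); print("tab", r_.mean(0), onz(i,[r_.mean(0)],150),cv2.minAreaRect(onz(i,r_,150)[:,:2].astype(np.float32)))
g=blob((h>60)&(h<95)&(S>90)); g=g[g[:,1]<245]
for d in(0,):
    print("green",cv2.minAreaRect(onz(i,g,60)[:,:2].astype(np.float32)))
# rectify at z=78 around c, 10px/mm? 8px/mm, +-35mm ; x right, y up
n=560;k=8.0
P=np.array([[c[0]-35,c[1]+35,78],[c[0]+35,c[1]+35,78],[c[0]+35,c[1]-35,78],[c[0]-35,c[1]-35,78]])
H=cv2.getPerspectiveTransform(proj(i,P).astype(np.float32),np.float32([[0,0],[n,0],[n,n],[0,n]]))
o=cv2.warpPerspective(im,H,(n,n),flags=cv2.INTER_CUBIC)
cv2.circle(o,(280,280),int(26*k),(255,0,0),1);cv2.line(o,(270,280),(290,280),(255,0,0));cv2.line(o,(280,270),(280,290),(255,0,0))
cv2.imwrite("pics/rect.png",o[:,:,::-1])
```

```text
seat [529.53969474  84.7721389 ] 76.68469738884535
tab [368.08823529  41.56862745] [[533.50226402 199.12965445 150.        ]] ((533.6185913085938, 198.7118377685547), (26.356517791748047, 11.630919456481934), 87.79875183105469)
green ((482.4683837890625, 129.2615203857422), (238.80316162109375, 74.9097671508789), 87.5793685913086)
```

View pics/rect.png

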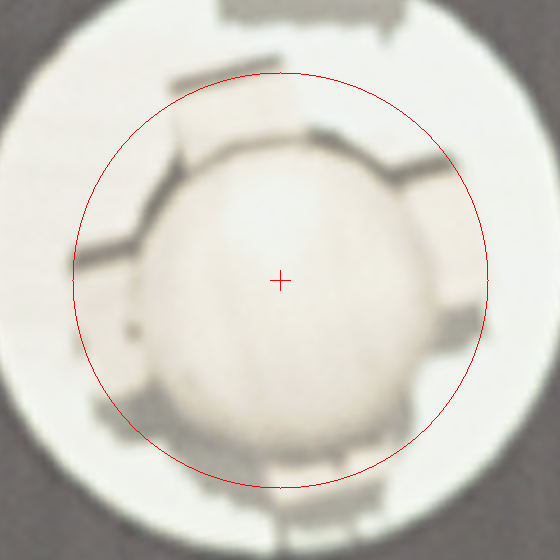

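The rectified crop shows the four tooth tops centred near (280,287), turned about 13–14° CCW from world x. That puts the seat at about (529.5, 83.9) with the wheel yaw at about -2.2°. Next I go to the chuck.

Emit:
servo_tool(rows=[[-0.875,-0.3,0,0,1],[-0.875,-0.3,0,0,1],[-0.875,-0.3,0,0,1],[-0.875,-0.3,0,0,1],[-0.875,-0.3,0,0,1]])

```text
time_s: 2.23
ee_pos: [486.2, -101.4, 214.0]
ee_rot: [-179.9, 0.1, 98.8]
force: [0.2, -0.6, -0.1]
gripper_width: 91.2
gripper_force: 0.0
```

Emit:
servo_tool(rows=[[-0.875,-0.3,0,0,1],[-0.875,-0.3,0,0,1],[-0.875,-0.3,0,0,1],[-0.875,-0.3,0,0,1],[-0.875,-0.3,0,0,1],[-0.875,-0.3,0,0,1]])

```text
time_s: 2.73
ee_pos: [455.1, -283.5, 213.7]
ee_rot: [-180.0, 0.0, 98.7]
force: [0.3, 0.4, -0.9]
gripper_width: 91.4
gripper_force: 0.0
```

Run:
```python
from h import *
import pickle
s=state();print(s['time_s'],s['ee_pos'],s['ee_rot'],s['qpos'])
i=vision.camera_info("wrist"); im=vision.grab_frame("wrist"); pickle.dump((s,i,im),open("w2.pkl","wb"))
h,S,v=hsv(im)
b=blob((h>100)&(h<125)&(S>120)); hu=cv2.convexHull(b)[:,0]; c,r=circ(onz(i,hu,62)); print("chuck",c,r)
n=560;k=8.0
P=np.array([[c[0]-35,c[1]+35,98],[c[0]+35,c[1]+35,98],[c[0]+35,c[1]-35,98],[c[0]-35,c[1]-35,98]])
H=cv2.getPerspectiveTransform(proj(i,P).astype(np.float32),np.float32([[0,0],[n,0],[n,n],[0,n]]))
o=cv2.warpPerspective(im,H,(n,n),flags=cv2.INTER_CUBIC)
cv2.circle(o,(280,280),int(23.1*k),(255,0,0),1)
cv2.imwrite("pics/rect2.png",o[:,:,::-1])
```

```text
2.7333 [ 455.053763   -283.54895756  213.69113495] [-1.79974570e+02  3.20637710e-02  9.87178062e+01] [-3.31309107e+01  1.48233430e+01  9.46914587e+01 -4.33410868e-02
  7.04827548e+01 -4.18342308e+01]
chuck [ 459.11323897 -284.42008543] 48.336068766665754
```

View pics/rect2.png

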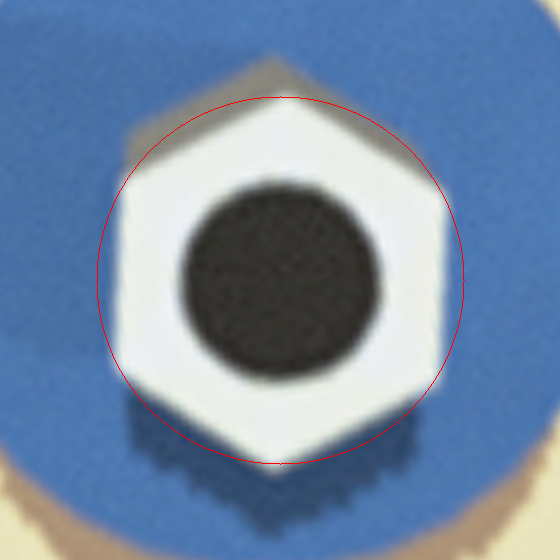

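The crop shows the hexagon centred at about (280,283), flats facing left and right, turned about -1.4° (world). The chuck's axis is therefore at about (459.1, -284.8). The bore teeth are hidden, so there are three candidate orientations, 30° apart. Grasping now.

Emit:
servo_tool(rows=[[-0.009,0.019,0.2,0.112,1],[-0.009,0.019,0.35,0.112,1],[-0.009,0.019,0.48,0.112,1],[-0.009,0.019,0.58,0.112,1],[-0.009,0.019,0.65,0.112,1],[-0.009,0.019,0.7,0.112,1],[-0.009,0.019,0.725,0.112,1],[-0.009,0.019,0.725,0.112,1],[-0.009,0.019,0.725,0.112,1]], force=30)

```text
time_s: 3.53
ee_pos: [460.3, -282.5, 69.6]
ee_rot: [179.9, 0.0, 88.8]
force: [-0.3, 0.3, -0.1]
gripper_width: 91.4
gripper_force: 0.0
```

Emit:
servo_tool(rows=[[0,0,0,0,0.6],[0,0,0,0,0.48],[0,0,0,0,0.44],[0,0,0,0,0.4],[0,0,0,0,0.36],[0,0,0,0,0.3],[0,0,0,0,0.3],[0,0,0,0,0.3],[0,0,0,0,0.3]], force=30)

```text
time_s: 4.28
ee_pos: [459.5, -283.1, 68.9]
ee_rot: [-180.0, -0.0, 88.8]
force: [0.1, -0.8, -0.0]
gripper_width: 40.0
gripper_force: 30.0
```

Emit:
servo_tool(rows=[[0,0,-0.02,0,0.3],[0,0,-0.06,0,0.3],[0,0,-0.13,0,0.3],[0,0,-0.22,0,0.3],[0,0,-0.31,0,0.3],[0,0,-0.4,0,0.3],[0,0,-0.48,0,0.3],[0,0,-0.53,0,0.3],[0,0,-0.55,0,0.3],[0,0,-0.55,0,0.3]])

```text
time_s: 5.12
ee_pos: [459.8, -283.3, 179.7]
ee_rot: [179.9, 0.0, 88.8]
force: [0.2, -0.6, -4.5]
gripper_width: 40.0
gripper_force: 30.0
```

Emit:
servo_tool(rows=[[0.03,0.005,0,0,0.3],[0.09,0.015,0,0,0.3],[0.18,0.03,0,0,0.3],[0.3,0.05,0,0,0.3],[0.42,0.07,0,0,0.3],[0.54,0.09,0,0,0.3],[0.66,0.11,0,0,0.3],[0.78,0.13,0,0,0.3],[0.86,0.145,0,0,0.3],[0.91,0.152,0,0,0.3],[0.925,0.155,0,0,0.3]])

```text
time_s: 6.03
ee_pos: [494.1, -96.6, 178.2]
ee_rot: [-179.9, -0.1, 88.9]
force: [-1.0, -0.4, -4.6]
gripper_width: 39.8
gripper_force: 30.0
```

Emit:
servo_tool(rows=[[0.03,0.005,0,0,0.3],[0.09,0.015,0,0,0.3],[0.18,0.03,0,0,0.3],[0.3,0.05,0,0,0.3],[0.42,0.07,0,0,0.3],[0.54,0.09,0,0,0.3],[0.66,0.11,0,0,0.3],[0.78,0.13,0,0,0.3],[0.86,0.145,0,0,0.3],[0.91,0.152,0,0,0.3],[0.925,0.155,0,0,0.3],[0.925,0.155,0,0,0.3],[0.925,0.155,0,0,0.3]])

```text
time_s: 7.12
ee_pos: [529.3, 84.7, 178.8]
ee_rot: [-180.0, 0.0, 88.7]
force: [0.2, -0.1, -4.5]
gripper_width: 40.0
gripper_force: 30.0
```

Run:
```python
from h import *
import pickle
s=state();print(s['time_s'],s['ee_pos'],s['ee_rot'],s['force'],s['torque'],s['gripper_width'])
i=vision.camera_info("wrist"); im=vision.grab_frame("wrist"); pickle.dump((s,i,im),open("w3.pkl","wb"))
h,S,v=hsv(im)
b=blob((h>100)&(h<125)&(S>120)); z=s['ee_pos'][2]-69+62
print("flange",circ(onz(i,cv2.convexHull(b)[:,0],z)))
cv2.imwrite("pics/w3.png",im[:,:,::-1])
```

```text
7.1167 [529.3113874   84.65975012 178.80220674] [-1.79970554e+02  4.04456325e-02  8.87392623e+01] [ 0.22665666 -0.14915602 -4.47241987] [-0.07750418  0.02623984  0.01632598] 39.98928823824917
flange (array([528.79725269,  85.41902652]), np.float64(48.144684563198865))
```

View pics/w3.png

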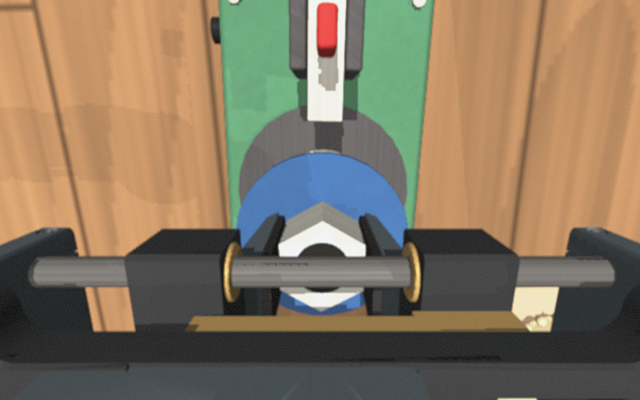

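The chuck hangs level in the grip above the wheel, with the hexagon at about (322,262) and the tab at (327,28). Now a slow descent.

Emit:
servo_tool(rows=[[0,0,0.03,0,0.3],[0,0,0.08,0,0.3],[0,0,0.12,0,0.3],[0,0,0.145,0,0.3],[0,0,0.155,0,0.3],[0,0,0.162,0,0.3],[0,0,0.169,0,0.3],[0,0,0.176,0,0.3],[0,0,0.183,0,0.3],[0,0,0.19,0,0.3],[0,0,0.19,0,0.3]])

```text
time_s: 8.08
ee_pos: [529.4, 85.5, 140.8]
ee_rot: [-180.0, -0.0, 88.8]
force: [-0.8, -0.4, -4.3]
gripper_width: 39.9
gripper_force: 30.0
```

Emit:
servo_tool(rows=[[0,0,0.006,0,0.3],[0,0,0.012,0,0.3],[0,0,0.018,0,0.3],[0,0,0.024,0,0.3],[0,0,0.024,0,0.3]])

```text
time_s: 8.5
ee_pos: [529.4, 85.5, 135.8]
ee_rot: [-180.0, -0.0, 88.8]
force: [-0.2, -0.7, -3.8]
gripper_width: 39.9
gripper_force: 30.0
```

Emit:
servo_tool(rows=[[0,0,0.004,0,0.3],[0,0,0.008,0,0.3],[0,0,0.012,0,0.3],[0,0,0.016,0,0.3],[0,0,0.016,0,0.3]])

```text
time_s: 8.92
ee_pos: [529.4, 85.5, 132.7]
ee_rot: [-180.0, -0.0, 88.8]
force: [-0.3, -0.6, -5.1]
gripper_width: 40.0
gripper_force: 30.0
```

Emit:
servo_tool(rows=[[0,0,0.003,0,0.3],[0,0,0.006,0,0.3],[0,0,0.008,0,0.3],[0,0,0.01,0,0.3],[0,0,0.01,0,0.3]])

```text
time_s: 9.33
ee_pos: [529.5, 85.5, 130.9]
ee_rot: [-180.0, -0.0, 88.8]
force: [1.3, 0.3, -4.8]
gripper_width: 40.0
gripper_force: 30.0
```

Emit:
servo_tool(rows=[[0,0,0.003,0,0.3],[0,0,0.006,0,0.3],[0,0,0.006,0,0.3]])

```text
time_s: 9.58
ee_pos: [529.7, 85.5, 129.7]
ee_rot: [180.0, -0.0, 88.8]
force: [1.1, -0.3, -3.6]
gripper_width: 39.8
gripper_force: 30.0
```

Emit:
servo_tool(rows=[[0,0,0.003,0,0.3],[0,0,0.006,0,0.3],[0,0,0.006,0,0.3]])

```text
time_s: 9.83
ee_pos: [529.7, 85.5, 128.5]
ee_rot: [180.0, -0.0, 88.8]
force: [0.8, 0.1, -4.5]
gripper_width: 40.0
gripper_force: 30.0
```

Emit:
servo_tool(rows=[[0,0,0.004,0,0.3],[0,0,0.008,0,0.3],[0,0,0.008,0,0.3]])

```text
time_s: 10.08
ee_pos: [529.7, 85.5, 126.9]
ee_rot: [180.0, -0.0, 88.8]
force: [1.1, 0.2, -4.1]
gripper_width: 39.9
gripper_force: 30.0
```

Emit:
servo_tool(rows=[[0,0,0.004,0,0.3],[0,0,0.008,0,0.3],[0,0,0.008,0,0.3]])

```text
time_s: 10.33
ee_pos: [529.8, 85.5, 125.3]
ee_rot: [180.0, -0.0, 88.8]
force: [2.4, 0.3, -4.2]
gripper_width: 39.8
gripper_force: 30.0
```

It has dropped past the tooth tops with no resistance, because the bore teeth go between the spindle teeth and the current angle already matches. I'll keep easing it down and check the forces.

Emit:
servo_tool(rows=[[0,0.002,0.006,0,0.3],[0,0.002,0.012,0,0.3],[0,0.002,0.018,0,0.3],[0,0.002,0.018,0,0.3]])

```text
time_s: 10.67
ee_pos: [529.9, 85.5, 121.4]
ee_rot: [-180.0, -0.0, 88.8]
force: [1.8, 0.3, -5.2]
gripper_width: 39.6
gripper_force: 30.0
```

Emit:
servo_tool(rows=[[0,0,0.006,0,0.3],[0,0,0.012,0,0.3],[0,0,0.018,0,0.3],[0,0,0.018,0,0.3]])

```text
time_s: 11.0
ee_pos: [529.9, 85.5, 117.9]
ee_rot: [-180.0, -0.0, 88.8]
force: [1.1, 0.7, -5.0]
gripper_width: 39.8
gripper_force: 30.0
```

```bash
python3 -c "
from h import *
s=state();print(s['ee_pos'],s['ee_rot'],s['force'],s['torque'])"
```

```text
[529.93415914  85.47709446 117.92128911] [-1.79995766e+02 -7.60219906e-03  8.87693445e+01] [ 1.05775572  0.68300617 -5.0055457 ] [ 0.01084626 -0.12951743  0.00264046]
```

Forces are small, with about 5 mm left.

Emit:
servo_tool(rows=[[0,0,0.004,0,0.3],[0,0,0.008,0,0.3],[0,0,0.012,0,0.3],[0,0,0.016,0,0.3],[0,0,0.016,0,0.3]])

```text
time_s: 11.42
ee_pos: [529.9, 85.5, 114.8]
ee_rot: [-180.0, -0.0, 88.8]
force: [1.0, 0.5, -4.2]
gripper_width: 39.7
gripper_force: 30.0
```

Emit:
servo_tool(rows=[[0,0,0.002,0,0.3],[0,0,0.004,0,0.3],[0,0,0.006,0,0.3],[0,0,0.006,0,0.3]])

```text
time_s: 11.75
ee_pos: [530.0, 85.5, 113.7]
ee_rot: [180.0, -0.0, 88.8]
force: [0.6, 0.7, -3.7]
gripper_width: 40.0
gripper_force: 30.0
```

Emit:
servo_tool(rows=[[0,0,0.002,0,0.3],[0,0,0.004,0,0.3],[0,0,0.004,0,0.3]])

```text
time_s: 12.0
ee_pos: [530.0, 85.5, 112.9]
ee_rot: [180.0, -0.0, 88.8]
force: [0.7, 1.4, -4.2]
gripper_width: 39.7
gripper_force: 30.0
```

Emit:
servo_tool(rows=[[0,0,0.002,0,0.3],[0,0,0.004,0,0.3],[0,0,0.004,0,0.3]])

```text
time_s: 12.25
ee_pos: [530.0, 85.5, 112.9]
ee_rot: [180.0, -0.0, 88.8]
force: [-0.8, 0.4, 3.5]
gripper_width: 40.0
gripper_force: 30.0
```

There is a gentle contact of about 8 N at TCP z 112.9, exactly the home height. I'll release and go over to the tab.

Emit:
servo_tool(rows=[[0,0,-0.003,0,0.4],[0,0,-0.003,0,0.48],[0,0,-0.003,0,0.55],[0,0,-0.003,0,0.7],[0,0,-0.003,0,0.8],[0,0,-0.003,0,0.8],[0,0,-0.003,0,0.8]])

```text
time_s: 12.83
ee_pos: [530.0, 85.4, 112.7]
ee_rot: [180.0, -0.0, 88.8]
force: [-0.1, -0.1, -0.2]
gripper_width: 72.2
gripper_force: 0.0
```

Emit:
servo_tool(rows=[[0,0,-0.05,0,0.8],[0,0,-0.15,0,0.8],[0,0,-0.25,0,0.8],[0,0,-0.35,0,0.8],[0,0,-0.35,0,0.8],[0.12,0.01,-0.35,0.011,0.8],[0.26,0.01,-0.35,0.011,0.8],[0.4,0.01,-0.35,0.011,0.8],[0.52,0.01,-0.35,0.011,0.8],[0.593,0.01,-0.35,0.011,0.8],[0.593,0.01,-0.35,0.011,0.6],[0.593,0.01,-0.35,0.011,0.5]])

```text
time_s: 13.83
ee_pos: [534.2, 204.0, 182.3]
ee_rot: [-180.0, 0.1, 87.9]
force: [0.7, 0.3, 0.0]
gripper_width: 62.6
gripper_force: 0.0
```

Run:
```python
from h import *
s=state();print(s['time_s'],s['ee_pos'],s['ee_rot'],s['gripper_width'])
i=vision.camera_info("wrist"); im=vision.grab_frame("wrist")
a=np.hstack([im]); cv2.imwrite("pics/w4.png",a[:,:,::-1])
i=vision.camera_info("scene"); im=vision.grab_frame("scene"); cv2.imwrite("pics/s4.png",cv2.resize(im[140:250,280:410],None,fx=5,fy=5,interpolation=2)[:,:,::-1])
```

```text
13.8333 [534.1838088  203.99780204 182.32313414] [-1.79959228e+02  5.86077905e-02  8.78656136e+01] 62.584033619935006
```

View pics/w4.png

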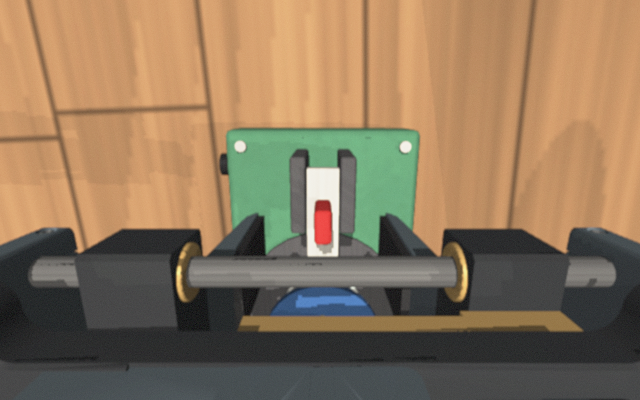

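View pics/s4.png

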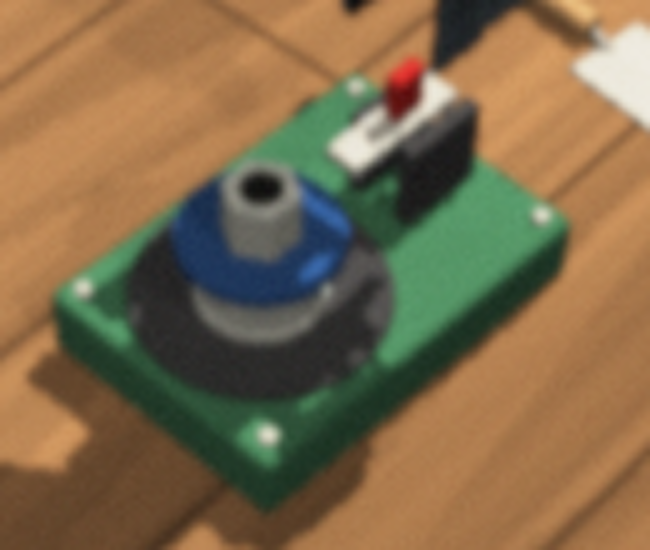

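The chuck sits flat on the wheel in the scene crop. In the wrist view the tab at (323,222) is centred between the fingers, and the rails are about level with the bolt top. I'll descend to z≈126 and pinch.

Emit:
servo_tool(rows=[[0,0,0.08,0,0.5],[0,0,0.16,0,0.5],[0,0,0.22,0,0.5],[0,0,0.26,0,0.5],[0,0,0.28,0,0.5],[0,0,0.28,0,0.5]])

```text
time_s: 14.43
ee_pos: [534.2, 203.1, 126.1]
ee_rot: [-179.9, 0.0, 87.7]
force: [-0.2, -0.8, -0.0]
gripper_width: 45.4
gripper_force: 0.0
```

Emit:
servo_tool(rows=[[0,0,0,0,0.35],[0,0,0,0,0.25],[0,0,0,0,0.18],[0,0,0,0,0.12],[0,0,0,0,0.05],[0,0,0,0,0.05],[0,0,0,0,0.05]], force=20)

```text
time_s: 15.02
ee_pos: [534.8, 204.1, 127.1]
ee_rot: [179.9, -0.0, 87.8]
force: [0.1, -0.6, 0.9]
gripper_width: 11.4
gripper_force: 20.0
```

Emit:
servo_tool(rows=[[-0.015,0,0,0,0.05],[-0.035,0,0,0,0.05],[-0.06,0,0,0,0.05],[-0.085,0,0,0,0.05],[-0.11,0,0,0,0.05],[-0.13,0,0,0,0.05],[-0.14,0,0,0,0.05],[-0.14,0,0,0,0.05]])

```text
time_s: 15.68
ee_pos: [533.7, 175.6, 127.1]
ee_rot: [180.0, -0.0, 87.7]
force: [0.6, 2.2, 3.5]
gripper_width: 11.7
gripper_force: 20.0
```

Emit:
servo_tool(rows=[[-0.008,0,0,0,0.05],[-0.014,0,0,0,0.05],[-0.019,0,0,0,0.05],[-0.022,0,0,0,0.05],[-0.022,0,0,0,0.05]])

```text
time_s: 16.1
ee_pos: [533.8, 175.5, 127.2]
ee_rot: [179.9, -0.4, 87.7]
force: [0.4, 14.3, 2.0]
gripper_width: 11.9
gripper_force: 20.0
```

Emit:
servo_tool(rows=[[0.02,0,0,0,0.05],[0.02,0,0,0,0.25],[0.02,0,0,0,0.4],[0.02,0,-0.1,0,0.45],[0.02,0,-0.25,0,0.45],[0.02,0,-0.4,0,0.45],[0.02,0,-0.4,0,0.45]])

```text
time_s: 16.68
ee_pos: [535.9, 175.6, 212.0]
ee_rot: [179.5, -0.1, 87.8]
force: [1.8, 0.4, 0.2]
gripper_width: 41.1
gripper_force: 0.0
```

Run:
```python
from h import *
import pickle
s=state();print(s['time_s'],s['ee_pos'],s['ee_rot'],s['force'])
_,i1,im1=pickle.load(open("w1.pkl","rb"))
i=vision.camera_info("wrist"); im=vision.grab_frame("wrist"); pickle.dump((s,i,im),open("w5.pkl","wb"))
old=cv2.imread("pics/w3.png")[:,:,::-1].copy(); i3=pickle.load(open("w3.pkl","rb"))[1]
for j,m in((i1,im1),(i3,old),(i,im)):
    h,S,v=hsv(m); r=blob(((h<6)|(h>174))&(S>150)&(v>80)); p=onz(j,r,152); print(r.min(0),r.max(0),p.min(0),p.max(0))
it=vision.camera_info("scene"); a=vision.grab_frame("scene")
cv2.imwrite("pics/s5.png",np.vstack([cv2.resize(a[150:230,290:400],None,fx=3,fy=3,interpolation=2),cv2.resize(im[130:320,180:460],(330,224))])[:,:,::-1])
```

```text
16.6833 [535.87931124 175.59039211 211.96614208] [ 1.79504554e+02 -1.22515965e-01  8.77605305e+01] [1.76352274 0.40732754 0.22275275]
[356  20] [380  63] [527.37311857 185.27791574 152.        ] [539.53161926 211.41194229 152.        ]
[317   4] [336  55] [528.74564082 185.40065441 152.        ] [539.49767234 211.13323813 152.        ]
[311 192] [325 228] [527.81984331 162.42387207 152.        ] [538.78540288 190.14618229 152.        ]
```

View pics/s5.png

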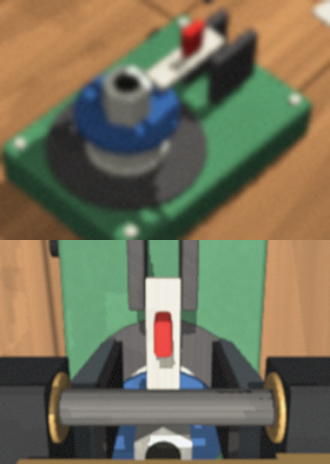

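Emit:
servo_tool(rows=[[0,-0.2,-0.1,0,0.5],[0,-0.4,-0.2,0,0.5],[0,-0.6,-0.2,0,0.5],[0,-0.75,-0.2,0,0.5],[0,-0.75,-0.2,0,0.5],[0,-0.75,-0.2,0,0.5]])

```text
time_s: 17.28
ee_pos: [381.4, 180.7, 245.6]
ee_rot: [-179.9, 0.1, 87.9]
force: [0.4, 0.5, 0.2]
gripper_width: 45.6
gripper_force: 0.0
```

Run:
```python
from h import *
s=state();print(s['time_s'],s['ee_pos'])
i=vision.camera_info("top"); b=vision.grab_frame("top"); a=cv2.imread("pics/top0.png")[:,:,::-1].copy()
for m in (a,b):
    h,S,v=hsv(m); q=m.astype(int); w=np.clip(q[:,:,0]-q[:,:,1]-70,0,None)*1.0; w[:180]=0;w[215:]=0;w[:,:215]=0;w[:,275:]=0
    yy,xx=np.mgrid[:400,:640]; uv=[(xx*w).sum()/w.sum(),(yy*w).sum()/w.sum()]; print(w.sum(),uv,onz(i,[uv],148))
    bl=blob((h>100)&(h<125)&(S>120)) if m is b else None
print("flange",circ(onz(i,cv2.convexHull(bl)[:,0],106)))
cv2.imwrite("pics/t6.png",cv2.resize(np.vstack([a[165:240,220:330],b[165:240,220:330]]),None,fx=4,fy=4,interpolation=2)[:,:,::-1])
```

```text
17.2833 [381.3606889  180.65250588 245.60858678]
1128.0 [np.float64(239.9290780141844), np.float64(195.31117021276594)] [[533.19905556 201.99285755 148.        ]]
1246.0 [np.float64(251.34430176565007), np.float64(196.02166934189407)] [[531.75163923 174.13375469 148.        ]]
flange (array([528.0484835 ,  84.58952413]), np.float64(47.866570630659126))
```

View pics/t6.png

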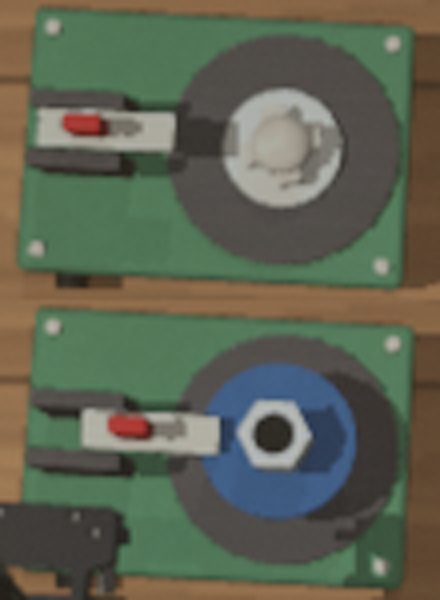

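By the camera the bolt has moved about 28 mm (tongue tip now over the flange at (220,433) in the lower panel). That is over 27 mm but with little margin, so I'll pinch again and pull on gently to check that it is at its stop.

Emit:
servo_tool(rows=[[0,0.2,0,0,0.5],[0,0.4,0,0,0.5],[0,0.6,0,0,0.5],[0,0.76,0.1,0,0.5],[0,0.76,0.2,0,0.5],[0,0.76,0.32,0,0.5],[0,0.76,0.42,0,0.5],[0,0.76,0.5,0,0.5],[0,0.76,0.55,0,0.5],[0,0.76,0.565,0,0.5],[0,0.76,0.565,0,0.35],[0,0.76,0.565,0,0.2],[0,0.76,0.565,0,0.1],[0,0.76,0.565,0,0.05],[0,0.76,0.565,0,0.05],[0,0.76,0.565,0,0.05]], force=30)

```text
time_s: 18.67
ee_pos: [533.8, 175.7, 134.5]
ee_rot: [-179.8, -0.0, 87.8]
force: [-5.1, 0.8, 3.7]
gripper_width: 11.8
gripper_force: 30.0
```

Emit:
servo_tool(rows=[[-0.008,0,0,0,0.05],[-0.014,0,0,0,0.05],[-0.02,0,0,0,0.05],[-0.02,0,0,0,0.05]])

```text
time_s: 19.0
ee_pos: [533.8, 175.2, 134.6]
ee_rot: [-179.9, -0.4, 87.7]
force: [-4.5, 11.3, 1.5]
gripper_width: 11.6
gripper_force: 30.0
```

Emit:
servo_tool(rows=[[-0.008,0,0,0,0.05],[-0.014,0,0,0,0.05],[-0.014,0,0,0,0.05]])

```text
time_s: 19.25
ee_pos: [533.8, 175.1, 134.7]
ee_rot: [-179.9, -0.7, 87.6]
force: [-5.8, 17.4, 1.4]
gripper_width: 11.5
gripper_force: 30.0
```

It stops rigidly at the same place (17 N, no motion), so the bolt is at its stop. Opening and withdrawing.

Emit:
servo_tool(rows=[[0.012,0,0,0,0.05],[0.012,0,0,0,0.25],[0.012,0,0,0,0.4],[0.012,0,0,0,0.45],[0.012,0,-0.1,0,0.45],[0.012,0,-0.25,0,0.45],[0.012,0,-0.4,0,0.45],[0.012,-0.2,-0.5,0,0.45],[0.012,-0.4,-0.5,0,0.45],[0.012,-0.6,-0.5,0,0.45],[0.012,-0.75,-0.5,0,0.45],[0.012,-0.75,-0.5,0,0.45],[0.012,-0.75,-0.5,0,0.45]])

```text
time_s: 20.33
ee_pos: [384.7, 176.6, 234.5]
ee_rot: [179.9, -0.0, 87.8]
force: [0.5, -0.0, -0.3]
gripper_width: 41.4
gripper_force: 0.0
```

Run:
```python
from h import *
s=state();print(s['time_s'],s['ee_pos'],s['force'])
i=vision.camera_info("top"); b=vision.grab_frame("top"); a=cv2.imread("pics/top0.png")[:,:,::-1].copy()
P=[]
for m in (a,b):
    q=m.astype(int); w=np.clip(q[:,:,0]-q[:,:,1]-70,0,None)*1.0; w[:180]=0;w[215:]=0;w[:,:215]=0;w[:,275:]=0
    yy,xx=np.mgrid[:400,:640]; uv=[(xx*w).sum()/w.sum(),(yy*w).sum()/w.sum()]; P.append(onz(i,[uv],148)[0]); print(P[-1])
    # tongue: white profile along rows of the bolt; sub-pixel tip/tail
    g=m[193:203,215:300].min(2).mean(0) if m is a else m[194:204,215:300].min(2).mean(0); print(np.round(g).astype(int).tolist())
```

```text
20.3333 [384.72214363 176.60185116 234.45805691] [ 0.51451206 -0.00506132 -0.34678345]
[533.19905556 201.99285755 148.        ]
[75, 74, 75, 75, 75, 75, 75, 75, 75, 75, 73, 72, 78, 87, 118, 146, 148, 147, 146, 143, 128, 102, 93, 84, 81, 81, 83, 84, 84, 80, 82, 95, 114, 125, 129, 131, 127, 126, 131, 137, 145, 154, 154, 154, 154, 154, 155, 148, 113, 49, 48, 50, 52, 52, 53, 52, 53, 54, 56, 56, 64, 84, 106, 121, 146, 170, 168, 165, 161, 159, 156, 153, 153, 152, 152, 151, 147, 141, 136, 130, 130, 128, 120, 133, 143]
[531.76679714 173.36658512 148.        ]
[79, 79, 79, 79, 79, 79, 78, 79, 79, 79, 76, 74, 80, 82, 83, 82, 82, 79, 77, 77, 76, 78, 79, 78, 78, 112, 143, 145, 146, 147, 148, 142, 120, 98, 89, 84, 83, 84, 82, 80, 81, 82, 86, 112, 127, 127, 130, 128, 126, 125, 131, 144, 156, 158, 160, 160, 160, 160, 162, 144, 53, 49, 50, 58, 88, 126, 160, 170, 144, 86, 66, 54, 47, 46, 49, 55, 70, 100, 152, 175, 159, 118, 77, 49, 47]
```

```bash
python3 -c "
from workcell import job_done
print(job_done())"
```

```text
the job is handed in; nothing more can be done
None
```

I seated the chuck fully home on the spindle at about 8 N, slid the bolt in over its flange until it would go no further, and handed the job in at about 20 s without going near the dish, tin or scraper; I measured 28–30 mm of bolt travel (27 needed, 32 nominal), and no verdict came back.

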